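# Set the red-ended clipboard out for collection

## Robot

A 6-joint arm with a two-finger parallel gripper is mounted at the origin on the work surface. World frame = base frame: x ahead of the robot, y to its left, z up, the work surface at z = 0. Lengths are in m, angles in rad, forces in N, time in s.
With the tool pointing down it reaches from about 0.275 to 0.75 m from the base axis. Payload 10.2 kg.
Tool frame: the origin (TCP) lies at the very end of the fingers, on their centre line; the grasp point (between the pads) lies behind it (env.grip_point_offset is the z of the grasp point in the tool frame, in m); z points along the fingers, y is the line along which they close (so a half turn about z gives the same grasp; the last joint's range is limited). The gripper opens to 85 mm and grips with 20 to 120 N. Pads are 22 mm wide; open, the fingers measure 114 mm over their backs; the gripper's body (76 mm by 85 mm) begins 54 mm behind the grasp point. The pads swing forward as they close: fully open they stand 13 mm farther back than shut.
Start: joints at [-1.523, 0.313, 1.498, -0, 1.331, -0.223], TCP at [0.14, -0.506, 0.231] pointing down, gripper open.
Joint ranges: [-2.94, 2.94], [-0.97, 2.17], [0.19, 2.56], [-1.23, 4.37], [0.02, 3.11], [-2.88, 2.88]. Speed limits (rad/s): [2.39, 2.39, 3.01, 3.14, 3.14, 3.14].

## Interface

Orientations are given as a rotation vector (axis times angle).
In Python, from station import env gives the robot as it stands.
- The arm moves only by the shell command python3 -m creep 'ROWS' [FORCE]. ROWS is JSON, a list of rows, each an object with "translation": the shift along the tool's x, y, z in mm, a list of three; "twist": the turn, a rotation vector about the tool's x, y, z in degrees, a list of three; "fingers": the closure in counts, from 0 (fully open) to 255 (shut). In form: [{"translation": [dx, dy, dz], "twist": [ax, ay, az], "fingers": fingers}, ...]. A call has 1 to 20 rows; each row is the pose to reach, as a shift and turn from the pose commanded when the call began, along the tool's axes at that moment; what a row does not reach only later rows make up. A row lasts 1/8 s, in which the tool goes at most 62.5 mm and 10.7 degrees, less where a joint would pass 70% of its speed; a pose out of reach is approached as far as the arm can. A call with a gripper value outside its range is refused whole. The fingers move at their own pace and stop on an object; FORCE is the grip in N (left out, the last holds). Time passes only in rows, so rows that repeat a pose let the fingers close. It gives the time, the measured TCP pose, the force, the opening and the grip force at its end, in the units of the state.
- env.get_state(): the state, without advancing time (a new reading comes with each control period).
- env.get_image(name): name is "side" or "top" or "wrist"; returns a dict with "color" (480x640x3 uint8, red, green, blue), "fx", "fy", "cx", "cy" (pixels), "rvec" (rotation vector, rad) and "tvec" (3), from world to camera coordinates, as OpenCV has them; the wrist camera has in their place "hand_eye" (4x4, takes a point from camera to tool coordinates, whose origin is the TCP and whose axes are the flange's). Camera axes: x right, y down, z forward; pixel columns grow to the right and rows downward; lengths in m; the calibration is good to about 2 mm. A picture is of the moment at which its call begins: read the wrist's pose just before it. There is no depth.
- env.finish_job(): hands the job in; it is judged then, once.
Trained networks look in the newest picture that a camera, given by its name, has taken for a name from the list of things; names that differ only in an ending like _2 or _b are one class to them, and where a whole thing is asked for, a point or a joint stands for the part that bears it (a point fixed in the world has none). Each returns a list of dicts, best first, with "score" (0 to 1); they miss things now and then, are a little off and sometimes report something else, mostly with a low value. They report only what shows in the picture. A call takes as long as a camera call. They do not tell look-alikes from the thing itself.
- env.trace(label, camera): "region" (480x640 bool, what is visible of it) and "box" ([left, top, right, bottom] in pixels, round what is visible of it).
- env.mark_of(label, camera): "centre" ([column, row] in pixels: a listed point, or the origin of a listed thing).
The state is a dict: "time": time; "joint_pos": joint angles; "joint_velocities": joint speeds; "effort": joint torques, N m; "eef_pos": TCP position; "eef_rot": TCP orientation; "wrist_force": force on the tool from outside, world axes, zero at the start; "ft_torque": the same for the moment, N m; "opening": finger opening in m; "grasp_force": force on a finger pad.
Only numpy, scipy, OpenCV 4.12 (cv2) and the standard library are available. Lean on these libraries where they do the work, as an engineer would, in place of code of your own. Each camera call takes 0.05 s, during which the arm holds its last target. There are 200 camera calls.

## Task

Push the red-ended clipboard along the top of the wooden desk riser, away from the robot, until exactly its red end band sticks out past the riser's far edge, square to that edge, so that a colleague on the other side can take it. Push gently with the fingertips only: do not pinch, lift or tilt it, and leave the blue-ended clipboard and everything else on the desk where it is.

Things in the scene. Friction and masses are not known exactly. Their poses are not given: they have to be found in the camera images.
- riser: Wooden desk riser, fixed: a flat top 280 mm (its x) by 540 mm (its y), no rim, top surface 80 mm above the counter. Origin at the centre of its underside, on the counter; x points away from the robot, square to its far long edge; z up. Far edge at x = +140 mm in this frame, near edge at -140 mm. Its place and yaw differ each time.
- riser_edge (a point): The middle of the riser's far top edge (140 mm from the riser's centre along its x, 80 mm above the counter); axes as the riser's.
- red_clipboard: Rigid brown clipboard, 160 (its x) x 120 x 8 mm, about 220 g, loose, flat on the riser. Origin at the centre of its underside; x points to the end with the red band (last 40 mm, full width). Low steel clip 70 mm wide, 22 mm long, centre 55 mm behind the origin, top 14 mm above the riser top; plain rear edge 80 mm behind the origin. Starts a little crooked; slides with 1 to 3 N.
- red_clipboard_end (a point): The middle of the red end edge of the red-ended clipboard, at its underside (80 mm from its origin along its x). It starts about 20 to 70 mm short of the riser's far edge.
- blue_clipboard: The same clipboard with a blue band instead of red, lying beside the red one on the riser (either may be left or right; centres 210 mm apart along the riser, give or take 24 mm); to be left alone. Origin and axes as for the red one.
- stamp: Black rubber stamp, 34 mm diameter, 68 mm tall, upright on the left (+y) end of the riser top; loose. Origin under its centre.
- note_block: Yellow block of notes, 50 x 50 x 22 mm, on the right (-y) end of the riser top; loose. Origin under its centre.
- mug: Black mug with a green lid, 80 mm diameter, 118 mm tall, on the counter to the right; loose. Origin under its centre.
- mouse: Black and grey computer mouse, 100 x 58 x 31 mm, on the counter near the robot, to the left; loose. Origin under its centre.
- notebook: Purple closed notebook, 100 x 140 x 14 mm, on the counter to the left; loose. Origin under its centre.
- stapler: Red and black stapler, 130 x 36 x 46 mm, on the counter to the right; loose. Origin under its centre.
Things that resemble listed ones, but are neither listed nor needed, are in the scene too. What is shaped like the red_clipboard but green or orange is not meant.

How it is judged:
On the way:
1. the fingers push the red-ended clipboard while less than 20 mm of it sticks out (contact force between the fingers and red_clipboard above 0.3 N and x of red_clipboard_end in the frame of riser below 0.16 m), for 0.05 s.
At the end, for the whole second after the job is handed in: The red end sticks out 40 mm +-8 mm past the riser's far edge, square to it within 0.12 rad; the clipboard lies flat and at rest on the riser, between its ends; the blue-ended clipboard is within 10 mm and every other loose thing within 15 mm of its start (x of red_clipboard_end in the frame of riser between 0.172 and 0.188 m and angle between the x axis of red_clipboard and the x axis of riser, either way round below 0.12 rad and x of red_clipboard in the frame of riser below 0.12 m and y of red_clipboard in the frame of riser between -0.21 and 0.21 m and z of red_clipboard in the frame of riser between 0.076 and 0.084 m and angle between red_clipboard's own z axis and vertical below 0.05 rad and linear speed of red_clipboard below 0.01 m/s and distance of blue_clipboard from where it was at the start of the episode below 0.01 m and distance of each of mug, mouse, notebook, stapler, stamp, note_block from where it was at the start of the episode below 0.015 m); the robot touches nothing.
It fails at once if the red-ended clipboard is lifted off the riser (8 mm) or falls (z of red_clipboard in the frame of riser above 0.088 m or z of red_clipboard in the frame of riser below 0.07 m).
It fails at once if the red-ended clipboard is tilted by more than 0.1 rad (angle between red_clipboard's own z axis and vertical above 0.1 rad).
It fails at once if the red-ended clipboard is pinched or pressed with more than 18 N (contact force between the fingers and red_clipboard above 18 N).
It fails at once if the blue-ended clipboard is moved by more than 10 mm (distance of blue_clipboard from where it was at the start of the episode above 0.01 m).
It fails at once if any other loose thing is moved by more than 15 mm (distance of any of mug, mouse, notebook, stapler, stamp, note_block from where it was at the start of the episode above 0.015 m).
It also fails if it takes over 40 s, if anything falls off the work surface, if the arm or the gripper's body presses on something with over 40 N, if the wrist force passes 120 N, or if a joint passes its speed limit or range.

## Working session

There is one attempt and no reset: what is moved stays moved. The work goes in short steps, Python scripts to look and compute and a shell command to move; the robot and the scene stay as the last step left them, time stands still between calls to the robot, and variables do not carry over. Pictures are saved under pics/ and viewed, at most 10 in all, crops included, and the job is handed in when it is done.

```bash
mkdir -p pics; ls; python3 - <<'E'
from station import env
import cv2
for c in ("top","side"):
    im=env.get_image(c); cv2.imwrite(f"pics/{c}0.png",im["color"][:,:,::-1])
    print(c,{k:im[k] for k in im if k!="color"})
    for l in ("red_clipboard","blue_clipboard","red_clipboard_end","riser","riser_edge","stamp","note_block"):
        print(l,[(d["centre"],round(d["score"],2)) for d in env.mark_of(l,c)])
s=env.get_state();print(s["eef_pos"],s["eef_rot"],s["time"],env.grip_point_offset)
E
```

```text
pics
top {'fx': 559.1884550457389, 'fy': 559.1884550457389, 'cx': 317.5386249369137, 'cy': 239.03166903279865, 'rvec': array([ 2.19184955, -2.2015383 ,  0.08847267]), 'tvec': array([-0.0234845 ,  0.47580767,  1.45540611])}
red_clipboard [([269.8, 183.8], 0.81), ([406.2, 329.7], 0.8), ([207.6, 321.3], 0.77)]
blue_clipboard [([350.2, 197.1], 0.93)]
red_clipboard_end [([204.5, 354.6], 0.75), ([433.9, 336.0], 0.58)]
riser [([311.4, 197.0], 0.9)]
riser_edge [([316.0, 140.3], 0.74), ([269.7, 152.5], 0.55)]
stamp [([217.0, 200.3], 0.56)]
note_block [([406.6, 197.8], 0.91)]
side {'fx': 571.252957176376, 'fy': 571.252957176376, 'cx': 327.4223886256116, 'cy': 241.11102285883817, 'rvec': array([ 0.18053752, -2.90994357,  1.0988222 ]), 'tvec': array([0.48992071, 0.11403945, 1.55599859])}
red_clipboard [([419.7, 208.3], 0.81), ([279.7, 264.0], 0.74), ([407.9, 356.7], 0.69)]
blue_clipboard [([302.6, 212.0], 0.79)]
red_clipboard_end [([245.5, 264.4], 0.95), ([425.2, 193.5], 0.77), ([446.4, 366.6], 0.67)]
riser [([297.9, 257.3], 0.64), ([302.4, 208.3], 0.19)]
riser_edge [([246.4, 228.8], 0.75)]
stamp [([356.0, 420.8], 0.53), ([283.2, 307.3], 0.47)]
note_block [([309.1, 179.3], 0.86)]
[ 0.14044621 -0.50585018  0.23128517] [-3.11278618e+00 -4.24066396e-01 -8.50971318e-05] 0.8 -0.0187
```

View pics/top0.png

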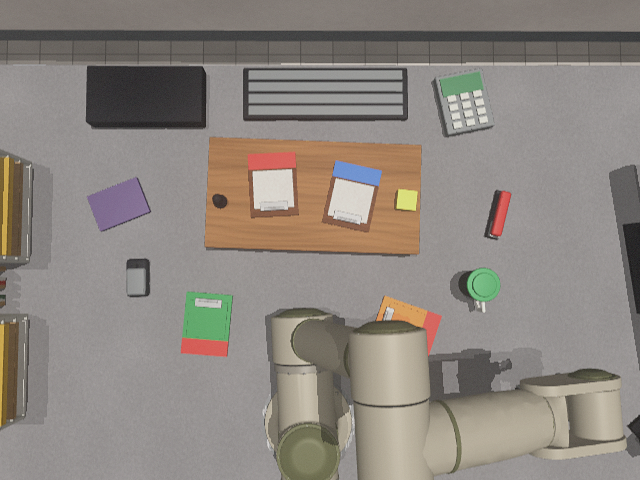

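View pics/side0.png

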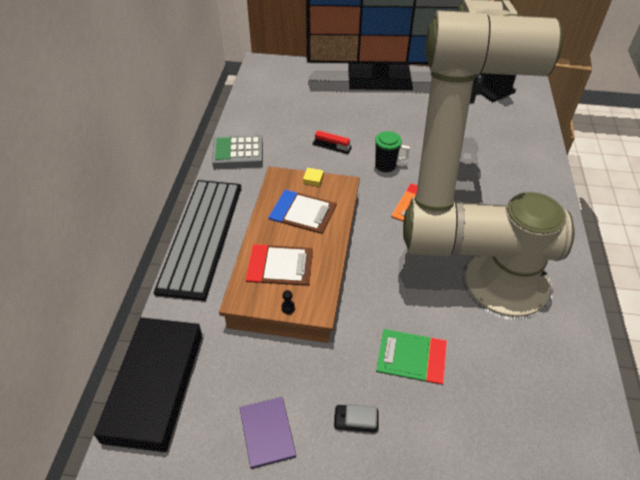

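```bash
cat > h.py <<'E'
import numpy as np, cv2
from station import env
from scipy.optimize import minimize
def box(dims,z0,p):
    x,y,a=p; l,w,h=dims; c,s=np.cos(a),np.sin(a)
    return np.array([[x+c*i*l/2-s*j*w/2, y+s*i*l/2+c*j*w/2, z0+k*h] for i in(1,-1) for j in(1,-1) for k in(0,1)])
def proj(P,im):
    K=np.array([[im["fx"],0,im["cx"]],[0,im["fy"],im["cy"]],[0,0,1]])
    return cv2.projectPoints(np.asarray(P,float),im["rvec"],im["tvec"],K,None)[0][:,0]
def back(uv,im,z):
    R=cv2.Rodrigues(im["rvec"])[0]; o=-R.T@im["tvec"]
    d=R.T@np.array([(uv[0]-im["cx"])/im["fx"],(uv[1]-im["cy"])/im["fy"],1]); return o+d*(z-o[2])/d[2]
def fit(items,dims,z0,p0):
    """items: (image, mask); hull of box against mask, antialiased"""
    def cost(p):
        t=0
        for im,m in items:
            h=cv2.convexHull(proj(box(dims,z0,p),im).astype(np.float32))
            c=np.zeros((480,640),np.uint8)
            cv2.fillConvexPoly(c,np.round(h*256).astype(np.int32),255,cv2.LINE_AA,8)
            t+=np.abs(c/255.-m).sum()/m.sum()
        return t
    sim=np.array([p0]+[np.add(p0,d) for d in ([.015,0,0],[0,.015,0],[0,0,.1])])
    r=minimize(cost,p0,method="Nelder-Mead",options=dict(initial_simplex=sim,xatol=1e-4,fatol=1e-5))
    return r.x,r.fun
def region(label,cam,near):
    L=env.trace(label,cam)
    def f(d):
        b=d["box"]; return np.hypot((b[0]+b[2])/2-near[0],(b[1]+b[3])/2-near[1])
    return min(L,key=f)["region"].astype(np.uint8)
def fill(m):
    return cv2.morphologyEx(m,cv2.MORPH_CLOSE,np.ones((5,5)))
def rel(p,r):
    c,s=np.cos(r[2]),np.sin(r[2]); d=np.subtract(p[:2],r[:2]); return np.array([c*d[0]+s*d[1],-s*d[0]+c*d[1],p[2]-r[2]])
E
cat > m.py <<'E'
from h import *
ims={c:env.get_image(c) for c in("top","side")}
for c,im in ims.items():
    R=cv2.Rodrigues(im["rvec"])[0]; print(c,"cam at",-R.T@im["tvec"])
N={"riser":((313,196),(295,250)),"red_clipboard":((273,184),(280,264)),"blue_clipboard":((352,197),(302,211))}
D={"riser":((.28,.54,.08),0),"red_clipboard":((.16,.12,.008),.08),"blue_clipboard":((.16,.12,.008),.08)}
out={}
for l in N:
    it=[]
    for k,c in enumerate(ims):
        m=region(l,c,N[l][k])
        if l=="riser":
            cs=max(cv2.findContours(m,0,1)[0],key=cv2.contourArea); m=m*0; cv2.fillPoly(m,[cv2.convexHull(cs)],1)
        it.append((ims[c],fill(m)))
    p0=list(back(N[l][0],ims["top"],.08)[:2])+[{"riser":0,"red_clipboard":0,"blue_clipboard":-.2}[l]]
    for s in (it[:1],it[1:],it): print(l,*fit(s,*D[l],p0))
    out[l]=fit(it,*D[l],p0)[0] if l=="riser" else fit(it,*D[l],p0)[0]
r=out["riser"]
for l in ("red_clipboard","blue_clipboard"): print(l,"in riser",rel(out[l],r),"end",rel(out[l],r)[:2]+.08*np.array([np.cos(out[l][2]-r[2]),np.sin(out[l][2]-r[2])]))
print([back(uv,ims["top"],z)[:2] for uv,z in (((220,201),.1),((406,198),.102))])
np.save("riser.npy",r)
v=ims["top"]["color"].copy()
for l in out: 
    for q in proj(box(*D[l],out[l]),ims["top"]): cv2.circle(v,tuple(int(i) for i in np.round(q)),1,(255,0,255),-1)
cv2.imwrite("pics/ov.png",cv2.resize(v[120:270,190:440],None,fx=3,fy=3)[:,:,::-1])
E
python3 m.py
```

```text
top cam at [ 3.81516666e-01 -1.26202370e-03  1.48310311e+00]
side cam at [0.39660568 0.99508896 1.23558116]
riser [ 0.58271889 -0.01543319 -0.03642089] 0.012125089119160864
riser [ 0.58383288 -0.02325626 -0.03675215] 0.02017221611757337
riser [ 0.58330077 -0.01718145 -0.03872035] 0.04526288231301054
red_clipboard [0.60908572 0.0879974  0.05081911] 0.045729391232932966
red_clipboard [0.60878149 0.08255427 0.04987691] 0.0953946356223396
red_clipboard [0.60921561 0.08691255 0.05271404] 0.1557886879149931
blue_clipboard [ 0.57924402 -0.11017162 -0.2242833 ] 0.03397343453510436
blue_clipboard [ 0.57825658 -0.11659822 -0.21909914] 0.1100020685675714
blue_clipboard [ 0.57886337 -0.11074554 -0.22627883] 0.1547850786389317
red_clipboard in riser [0.02186587 0.10501916 0.09143439] end [0.1015317  0.11232372]
blue_clipboard in riser [-0.00081214 -0.09366574 -0.18755848] end [ 0.07778485 -0.1085826 ]
[array([0.56582797, 0.21753429]), array([ 0.57180754, -0.24525448])]
```

View pics/ov.png

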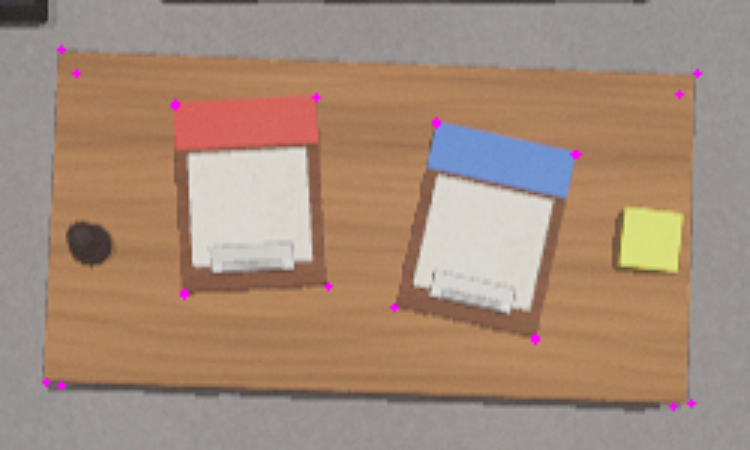

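```bash
cat > d.py <<'E'
import sys; from h import *
from scipy.spatial.transform import Rotation as Ro
def delta(xr,yr,z):
    r=np.load("riser.npy"); c,s=np.cos(r[2]),np.sin(r[2]); st=env.get_state()
    t=np.array([r[0]+c*xr-s*yr,r[1]+s*xr+c*yr,z])
    R0=Ro.from_rotvec(st["eef_rot"]); Rt=Ro.from_euler("zx",[r[2],np.pi])
    print("t",st["time"],"target",t.round(4),"mm",(R0.inv().apply(t-st["eef_pos"])*1e3).round(1),"deg",np.degrees((R0.inv()*Rt).as_rotvec()).round(2))
    a=rel(list(st["eef_pos"][:2])+[0],r); print("now in riser",a[:2].round(4),"z",round(st["eef_pos"][2],4),"open",st["opening"],"F",st["wrist_force"].round(2),"q",np.round(st["joint_pos"],2))
if __name__=="__main__": delta(*map(float,sys.argv[1:4]))
E
python3 d.py -0.097 0.102 0.16
```

```text
t 1.2 target [0.4903 0.0885 0.16  ] mm [ 496.2 -479.1   71.3] deg [-0.   0.  13.3]
now in riser [-0.4236 -0.5055] z 0.2313 open 0.08561428531966195 F [0.29 0.05 0.08] q [-1.52  0.31  1.5  -0.    1.33 -0.22]
```

```bash
sed -i 's/"zx"/"ZX"/' d.py
python3 -m creep '[{"translation":[250,-240,0],"twist":[0,0,9],"fingers":0},{"translation":[250,-240,0],"twist":[0,0,9],"fingers":0},{"translation":[250,-240,0],"twist":[0,0,9],"fingers":0},{"translation":[250,-240,0],"twist":[0,0,9],"fingers":0},{"translation":[250,-240,0],"twist":[0,0,9],"fingers":0},{"translation":[250,-240,0],"twist":[0,0,9],"fingers":0},{"translation":[496,-479,0],"twist":[0,0,17.7],"fingers":0},{"translation":[496,-479,0],"twist":[0,0,17.7],"fingers":0},{"translation":[496,-479,0],"twist":[0,0,17.7],"fingers":0},{"translation":[496,-479,0],"twist":[0,0,17.7],"fingers":0},{"translation":[496,-479,0],"twist":[0,0,17.7],"fingers":0},{"translation":[496,-479,0],"twist":[0,0,17.7],"fingers":0},{"translation":[496,-479,0],"twist":[0,0,17.7],"fingers":0},{"translation":[496,-479,0],"twist":[0,0,17.7],"fingers":0},{"translation":[496,-479,0],"twist":[0,0,17.7],"fingers":0},{"translation":[496,-479,0],"twist":[0,0,17.7],"fingers":0},{"translation":[496,-479,40],"twist":[0,0,17.7],"fingers":0},{"translation":[496,-479,71],"twist":[0,0,17.7],"fingers":0}]'; python3 d.py -0.097 0.102 0.1
```

```text
time: 3.45
eef_pos: [0.4899, 0.0878, 0.1593]
eef_rot: [3.141, -0.061, -0.0]
wrist_force: [-0.0, 0.6, -0.2]
opening: 0.0857
grasp_force: 0.0
t 3.45 target [0.4903 0.0885 0.1   ] mm [ 0.4 -0.7 59.3] deg [ 0.    0.   -0.02]
now in riser [-0.0974  0.1013] z 0.1593 open 0.08572362949774615 F [-0.    0.57 -0.2 ] q [-0.06  0.32  1.68 -0.    1.14  1.55]
```

```bash
python3 -m creep '[{"translation":[0,0,40],"twist":[0,0,0],"fingers":0},{"translation":[0,0,65],"twist":[0,0,0],"fingers":0},{"translation":[0,0,69],"twist":[0,0,0],"fingers":0},{"translation":[0,0,71],"twist":[0,0,0],"fingers":0},{"translation":[0,0,71],"twist":[0,0,0],"fingers":0}]'
python3 - <<'E'
from h import *
im=env.get_image("side"); cv2.imwrite("pics/s1.png",cv2.resize(im["color"][180:340,210:400],None,fx=3.5,fy=3.5,interpolation=cv2.INTER_CUBIC)[:,:,::-1])
im=env.get_image("wrist"); cv2.imwrite("pics/w1.png",im["color"][:,:,::-1]); print(im["hand_eye"],im["fx"],im["cx"],im["cy"])
E
```

```text
time: 4.08
eef_pos: [0.4907, 0.0882, 0.0903]
eef_rot: [3.141, -0.06, 0.003]
wrist_force: [-0.1, -0.2, 0.7]
opening: 0.0854
grasp_force: 0.0
[[-3.77052916e-04 -9.52881871e-01 -3.03341387e-01  7.70703968e-02]
 [ 9.99999925e-01 -3.33466623e-04 -1.95484660e-04  4.01496985e-04]
 [ 8.51195607e-05 -3.03341438e-01  9.52881926e-01 -1.42439216e-01]
 [ 0.00000000e+00  0.00000000e+00  0.00000000e+00  1.00000000e+00]] 389.031906773387 319.3030807415173 238.9309725341214
```

View pics/s1.png

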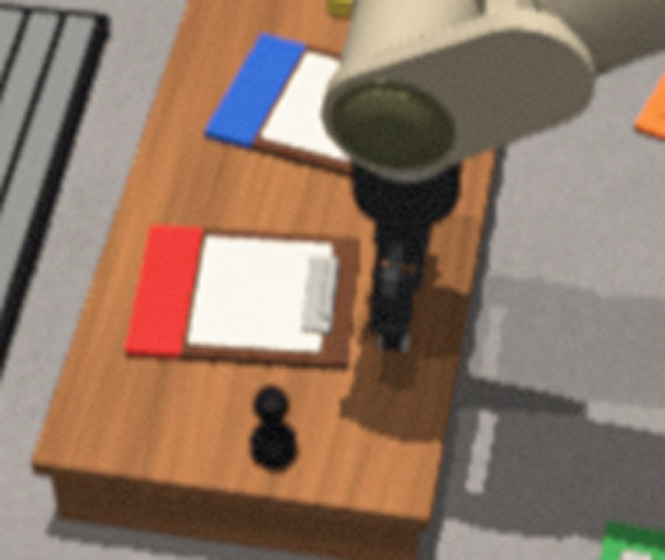

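View pics/w1.png

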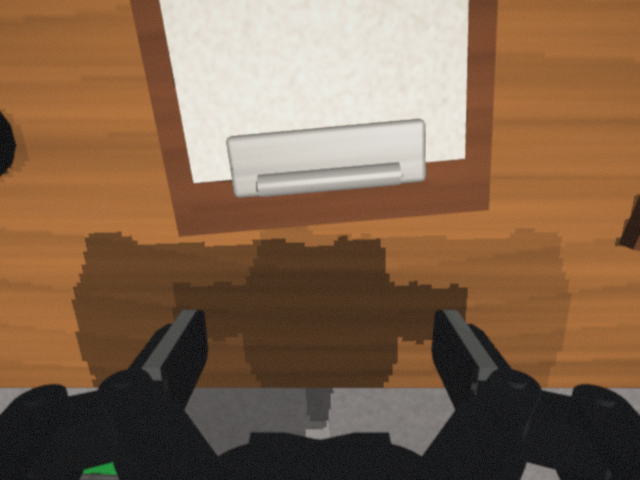

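```bash
python3 -m creep '[{"translation":[0,3,8],"twist":[0,0,0],"fingers":0},{"translation":[0,3,14],"twist":[0,0,0],"fingers":0},{"translation":[0,3,17],"twist":[0,0,0],"fingers":0},{"translation":[0,3,17],"twist":[0,0,0],"fingers":0}]'; python3 -m creep '[{"translation":[0,0,1],"twist":[0,0,0],"fingers":0},{"translation":[0,0,2],"twist":[0,0,0],"fingers":0},{"translation":[0,0,2],"twist":[0,0,0],"fingers":0}]'
python3 - <<'E'
from h import *
im=env.get_image("wrist"); cv2.imwrite("pics/w2.png",im["color"][:,:,::-1])
E
```

```text
time: 4.68
eef_pos: [0.49, 0.0853, 0.072]
eef_rot: [-3.141, 0.06, 0.001]
wrist_force: [-0.2, 0.3, 0.5]
opening: 0.0854
grasp_force: 0.0
time: 5.05
eef_pos: [0.4901, 0.0854, 0.0703]
eef_rot: [-3.141, 0.06, -0.0]
wrist_force: [-0.3, -1.1, 0.1]
opening: 0.0854
grasp_force: 0.0
```

View pics/w2.png

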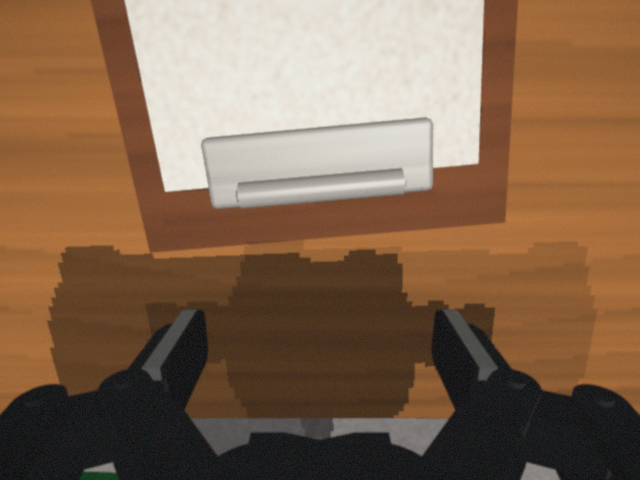

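```bash
python3 -m creep '[{"translation":[6,2,0],"twist":[0,0,0],"fingers":0},{"translation":[12,2,0],"twist":[0,0,0],"fingers":0},{"translation":[16,2,0],"twist":[0,0,0],"fingers":0},{"translation":[19,2,0],"twist":[0,0,0],"fingers":0},{"translation":[22,2,0],"twist":[0,0,0],"fingers":0},{"translation":[25,2,0],"twist":[0,0,0],"fingers":0},{"translation":[28,2,0],"twist":[0,0,0],"fingers":0}]'; python3 -m creep '[{"translation":[3,0,0],"twist":[0,0,0],"fingers":0},{"translation":[6,0,0],"twist":[0,0,0],"fingers":0},{"translation":[9,0,0],"twist":[0,0,0],"fingers":0},{"translation":[12,0,0],"twist":[0,0,0],"fingers":0},{"translation":[12,0,0],"twist":[0,0,0],"fingers":0}]'
python3 d.py -0.02 0.1 0.07
python3 - <<'E'
from h import *
im=env.get_image("wrist"); cv2.imwrite("pics/w3.png",im["color"][:,:,::-1])
E
```

```text
time: 5.98
eef_pos: [0.518, 0.0824, 0.0702]
eef_rot: [-3.141, 0.06, 0.001]
wrist_force: [-0.9, -0.0, 0.5]
opening: 0.085
grasp_force: 0.6
time: 6.6
eef_pos: [0.5303, 0.0817, 0.0703]
eef_rot: [3.141, -0.06, 0.001]
wrist_force: [-0.4, -0.6, -0.4]
opening: 0.0854
grasp_force: 0.0
t 6.6 target [0.5672 0.0835 0.07  ] mm [36.7 -3.2  0.4] deg [ 0.   -0.03  0.02]
now in riser [-0.0567  0.0968] z 0.0703 open 0.0853630254875499 F [-0.41 -0.61 -0.38] q [-0.07  0.52  1.65 -0.    0.97  1.54]
```

View pics/w3.png

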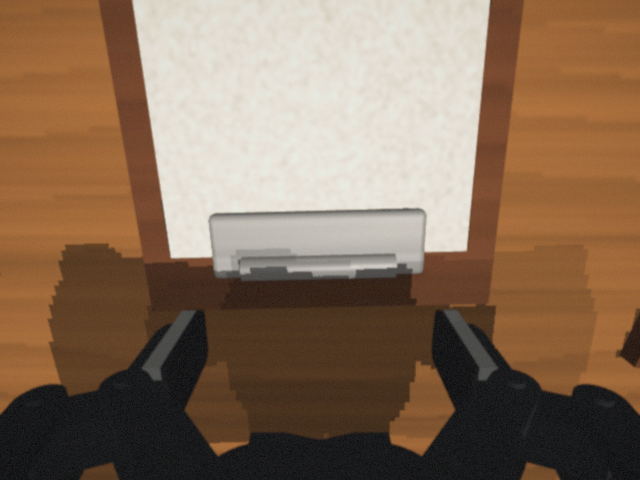

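```bash
python3 -m creep '[{"translation":[3,0,0],"twist":[0,0,0],"fingers":0},{"translation":[6,0,0],"twist":[0,0,0],"fingers":0},{"translation":[9,0,0],"twist":[0,0,0],"fingers":0},{"translation":[12,0,0],"twist":[0,0,0],"fingers":0},{"translation":[15,0,0],"twist":[0,0,0],"fingers":0},{"translation":[18,0,0],"twist":[0,0,0],"fingers":0},{"translation":[21,0,0],"twist":[0,0,0],"fingers":0},{"translation":[24,0,0],"twist":[0,0,0],"fingers":0},{"translation":[27,0,0],"twist":[0,0,0],"fingers":0},{"translation":[30,0,0],"twist":[0,0,0],"fingers":0},{"translation":[33,0,0],"twist":[0,0,0],"fingers":0},{"translation":[36,0,0],"twist":[0,0,0],"fingers":0},{"translation":[39,0,0],"twist":[0,0,0],"fingers":0},{"translation":[42,0,0],"twist":[0,0,0],"fingers":0},{"translation":[45,0,0],"twist":[0,0,0],"fingers":0},{"translation":[48,0,0],"twist":[0,0,0],"fingers":0},{"translation":[50,0,0],"twist":[0,0,0],"fingers":0},{"translation":[50,0,0],"twist":[0,0,0],"fingers":0}]'
cat > band.py <<'E'
# red band quad in the top (and side) picture -> end edge in riser frame, riser from first fit
from h import *
r=np.load("riser.npy")
for c,near in (("top",(273,150)),("side",(235,262))):
    im=env.get_image(c); hsv=cv2.cvtColor(im["color"],cv2.COLOR_RGB2HSV)
    m=(((hsv[...,0]<6)|(hsv[...,0]>172))&(hsv[...,1]>130)&(hsv[...,2]>90)).astype(np.uint8)
    n,L,S,C=cv2.connectedComponentsWithStats(m)
    k=min((i for i in range(1,n) if S[i,4]>150),key=lambda i:np.hypot(*(C[i]-near)))
    ys,xs=np.nonzero(L==k); p0=list(back(C[k],im,.088)[:2])+[r[2]]
    print(c,"area",S[k,4],"centroid",C[k])
    p,f=fit([(im,(L==k).astype(np.uint8))],(.04,.12,.008 if c=="top" else .008),.08,p0)
    q=rel(p,r); print(" end x",q[0]+.02*np.cos(q[2]),"y",q[1],"yaw",q[2],"res",f)
E
python3 band.py; python3 d.py 0.009 0.1 0.07
python3 - <<'E'
from h import *
im=env.get_image("top"); cv2.imwrite("pics/t4.png",cv2.resize(im["color"][110:260,190:440],None,fx=3,fy=3)[:,:,::-1])
E
```

```text
time: 8.9
eef_pos: [0.5803, 0.0799, 0.0703]
eef_rot: [3.141, -0.06, 0.001]
wrist_force: [0.3, -0.4, -0.6]
opening: 0.0855
grasp_force: 0.0
top area 731 centroid [277.03283174 136.15731874]
 end x 0.16706517797700698 y 0.0992861681538859 yaw -0.004344286052859442 res 0.18141144282610447
side area 569 centroid [233.84182777 256.08611599]
 end x 0.16589960525549205 y 0.09159455573599179 yaw 0.014373123715504796 res 0.1867879665047038
t 9.0 target [0.5962 0.0824 0.07  ] mm [15.9 -3.1  0.3] deg [ 0.   -0.03  0.03]
now in riser [-0.0069  0.0969] z 0.0703 open 0.0857736775070041 F [-0.11  0.26  1.16] q [-0.06  0.61  1.49 -0.    1.04  1.55]
```

View pics/t4.png

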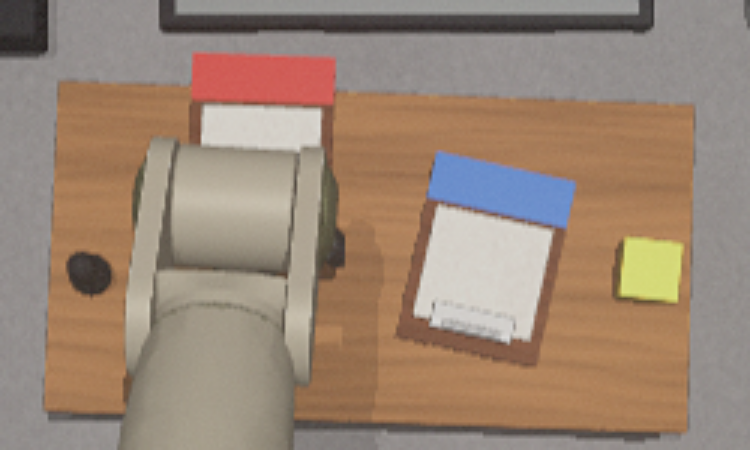

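```bash
python3 -m creep '[{"translation":[3,0,0],"twist":[0,0,0],"fingers":0},{"translation":[6,0,0],"twist":[0,0,0],"fingers":0},{"translation":[9,0,0],"twist":[0,0,0],"fingers":0},{"translation":[11,0,0],"twist":[0,0,0],"fingers":0},{"translation":[13,0,0],"twist":[0,0,0],"fingers":0},{"translation":[14,0,0],"twist":[0,0,0],"fingers":0},{"translation":[14,0,0],"twist":[0,0,0],"fingers":0}]'
python3 -m creep '[{"translation":[-6,0,0],"twist":[0,0,0],"fingers":0},{"translation":[-15,0,0],"twist":[0,0,0],"fingers":0},{"translation":[-30,0,0],"twist":[0,0,0],"fingers":0},{"translation":[-40,0,-30],"twist":[0,0,0],"fingers":0},{"translation":[-60,0,-80],"twist":[0,0,0],"fingers":0},{"translation":[-100,0,-130],"twist":[0,0,0],"fingers":0},{"translation":[-140,0,-180],"twist":[0,0,0],"fingers":0},{"translation":[-180,0,-200],"twist":[0,0,0],"fingers":0},{"translation":[-220,0,-200],"twist":[0,0,0],"fingers":0},{"translation":[-220,0,-200],"twist":[0,0,0],"fingers":0},{"translation":[-220,0,-200],"twist":[0,0,0],"fingers":0}]'
python3 band.py
python3 - <<'E'
from h import *
r=np.load("riser.npy")
im=env.get_image("top"); cv2.imwrite("pics/t5.png",cv2.resize(im["color"][110:260,190:440],None,fx=3,fy=3)[:,:,::-1])
for l,n in (("red_clipboard",(277,160)),("blue_clipboard",(352,197))):
    p,f=fit([(im,fill(region(l,"top",n)))],(.16,.12,.008),.08,list(back(n,im,.08)[:2])+[-.0 if l[0]=="r" else -.2])
    q=rel(p,r); print(l,p,f,"end",q[0]+.08*np.cos(q[2]),q)
E
```

```text
time: 9.93
eef_pos: [0.5941, 0.0794, 0.0703]
eef_rot: [-3.141, 0.06, -0.001]
wrist_force: [-1.2, 1.1, 0.6]
opening: 0.085
grasp_force: 0.3
time: 11.3
eef_pos: [0.3743, 0.0877, 0.2703]
eef_rot: [-3.141, 0.06, -0.001]
wrist_force: [-0.0, -1.2, 0.3]
opening: 0.0857
grasp_force: 0.0
top area 723 centroid [277.604426   130.75103734]
 end x 0.17921229742873174 y 0.09818886077188249 yaw -0.01833393353346533 res 0.19460309711713175
side area 603 centroid [228.16252073 255.56716418]
 end x 0.1810604997991879 y 0.09082159298182539 yaw -0.008195653186110485 res 0.12790296881605046
red_clipboard [ 0.68685336  0.0782838  -0.04429165] 0.04503334166074138 end 0.17977821340709813 [ 0.09977945  0.09940229 -0.0055713 ]
blue_clipboard [ 0.57883638 -0.11095286 -0.22546926] 0.035238348733158426 end 0.07777795607592315 [-0.00083109 -0.09387394 -0.18674891]
```

View pics/t5.png

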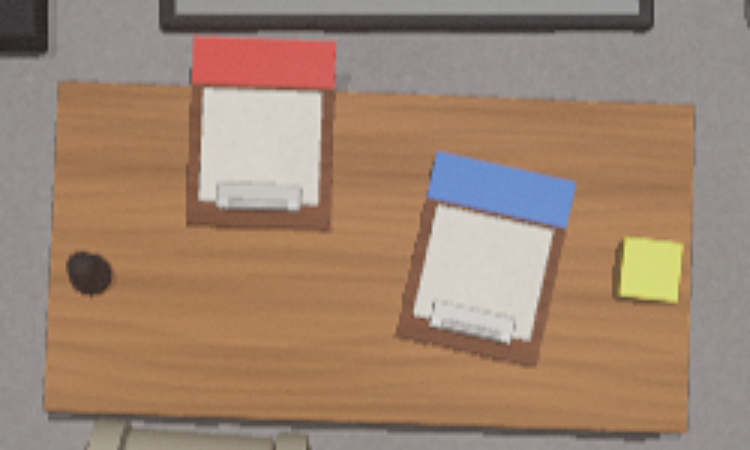

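The picture shows the red band just past the far edge (band's inner edge at about row 87, riser edge at about row 89). The end measures 0.180 m, it is square to the edge, and nothing else has moved.

```bash
python3 -c "
from station import env; print(env.finish_job())"
```

```text
the job is handed in; nothing more can be done
None
```

The red clipboard's end now sticks out about 40 mm past the riser's far edge, square to within about 0.01 rad, the blue clipboard hasn't moved, and the job is handed in; no verdict came back.

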